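Index the filling funnel to the open bottle

ROBOT

A 6-joint arm with a two-finger parallel gripper is mounted at the origin on the work surface. World frame = base frame: x ahead of the robot, y to its left, z up, the work surface at z = 0. Lengths are in m, angles in degrees, forces in N, time in s.
With the tool pointing down it reaches from about 0.375 to 0.9 m from the base axis. Payload 3.1 kg.
Tool frame: the origin (TCP) lies midway between the tips of the shut fingers; the grasp point (between the pads) lies bot.hold_point_z behind it (bot.hold_point_z is the distance from the TCP to the grasp point, in m); z points along the fingers, y is the direction in which the jaws open and shut (so a half turn about z gives the same grasp; the last joint's range is limited). The gripper opens to 87 mm and grips with 3 to 60 N. Pads are 19 mm wide; open, the fingers measure 117 mm over their backs; the gripper's body (75 mm by 190 mm) begins 51 mm behind the grasp point.
Start: joints at [-78.868, 30.224, 82.088, -0, 67.689, -10.227], TCP at [0.228, -0.582, 0.223] pointing down, gripper open.
Joint ranges: [-176.69, 176.69], [-43.24, 126.21], [12.49, 139.97], [-82, 262], [0, 151.66], [-163.58, 163.58]. Speed limits (degrees/s): [159.86, 159.86, 180, 180, 180, 180].

INTERFACE

Orientations are given as a 3x3 rotation matrix whose columns are the frame's x, y, z axes.
In Python, from rig import bot, vision gives the robot as it stands.
- The arm moves only by the shell command python3 -m inch 'ROWS'. ROWS is JSON, a list of rows, each a list of 5 numbers: the finger opening in mm, from 0 to 87, then the shift along the tool's x, y, z in mm, then the turn about the tool's z in rad. In form: [[hand, dx, dy, dz, roll], ...]. A call has 1 to 8 rows; each row is the pose to reach, as a shift and turn from the pose measured when the call began, along the tool's axes at that moment; what a row does not reach only later rows make up. A row lasts 1/10 s, in which the tool goes at most 50 mm and 8.59 degrees, less where a joint would pass 70% of its speed; a pose out of reach is approached as far as the arm can. A call with a gripper value outside its range is refused whole. The fingers move at their own pace and stop on an object; the grip force is fixed at half the most. Time passes only in rows, so rows that repeat a pose let the fingers close. It gives the time, the measured TCP pose, the force and the opening at its end, in the units of the state.
- bot.read_state(): the state, without advancing time (a new reading comes with each control period).
- vision.capture(name): name is "scene" or "top"; returns (picture, depth): 420x560x3 uint8, red, green, blue; 420x560 float32, m along the optical axis (not along the pixel's ray), 0 where there is no reading.
- vision.camera_model(name): a dict with "intrinsics" (3x3 intrinsics, pixels), "camera_from_world" (4x4, takes a point from world to camera coordinates). Camera axes: x right, y down, z forward; pixel columns grow to the right and rows downward; lengths in m; the calibration is good to about 2 mm. A picture is of the moment at which its call begins. camera_model takes no time and is no camera call.
- bot.hand_in(): hands the job in, once; it reports no verdict.
The state is a dict: "time_s": time; "joint_positions": joint angles; "qvel": joint speeds; "tau": joint torques, N m; "position": TCP position; "tcp_rot": TCP orientation; "force": force on the tool from outside, world axes, zero at the start; "moment": the same for the moment, N m; "opening": opening from 0.0 (shut) to 1.0 (fully open).
Only numpy, scipy, OpenCV 4.12 (cv2) and the standard library are available. Lean on these libraries where they do the work, as an engineer would, in place of code of your own. Each camera call takes 0.05 s, during which the arm holds its last target. There are 200 camera calls.

TASK

The filling funnel rides on a swing arm that is locked by a spring index pin; swing it one hole over, so that it stands above the one bottle on the jig that has no cap. Hook a fingertip under the pin's ring (do not pinch it), lift the pin out of its hole, swing the arm to the next hole on the proper side, then let the pin snap fully home there and take the hand away. Leave the bottles and the cup on the jig standing where they are.

Things in the scene. Friction and masses are not known exactly. Their poses are not given: they have to be found in the camera images.
- swing_arm (a joint): Angle of the swing arm about its upright pivot, rad: 0 = middle hole, where it starts (+-0.008 play); next holes at +-0.349 (20 degrees), outer ones at +-0.698, stops at +-0.80. Positive = anticlockwise from above: the funnel end goes to the robot's left, the ring end to its right. About 0.15 N m of friction: the unlocked arm stays where it is left.
- index_pin (a joint): Lift of the upright index pin, m: 0 = home, 0.024 = top stop. The pin (10 mm thick, round tip) stands 12 mm deep in its 12 mm wide hole, so it is clear from 0.013 up. Let go over solid plate it rests at 0.012, and drops in when swung over a hole. Spring: 4.5 N when home, plus 150 N/m (about 7 N at 0.018).
- pull_ring: Rigid steel D ring of 6 mm wire on top of the index pin, moving with it. Origin: middle of the wire of its straight level top bar, 75 mm above the arm's top, 225 mm above the table when home. y along that bar, x level along the arm to the pivot, away from the robot, z up. Opening 52 mm wide (top bar straight over the middle 42), about 44 high along the ring.
- ring_foot (a point): Lowest point of the D ring, on the pin's axis: 25 mm in -x and 43 mm below the top bar, as the ring leans 30 degrees towards the pivot. The ring is free from the robot's side. Closed fingertips up to 32 mm wide and 24 thick, pointing away from the robot and about 45 degrees down, pass through under the bar, which then lies on the fingers' upper side.
- pivot (a point): Point on the arm's upright pivot axis at the arm's top, 150 mm above the table. x points along the arm from the ring end to the funnel end. The arm is a level aluminium bar, 260 x 34 x 12 mm; the pin stands 130 mm from the pivot at the near end, the funnel 135 mm from it at the far end. Under the near part lies the steel index plate with five holes.
- funnel_spout (a point): Centre of the lower mouth of the steel funnel (72 mm wide at its top) at the far end of the swing arm, 126 mm above the table. It clears the tops of the bottles.
- jig: The jig, fixed to the table: wooden board 380 x 300 x 18 mm with a column that carries index plate and arm. Origin: on the table, straight under the pivot; x away from the robot along the arm's middle position, y to the left, z up. Five bottle places lie on its far part, one for each hole, on an arc of 135 mm radius about the pivot.
- open_bottle: The one bottle without a cap: loose amber glass bottle, 42 mm wide, 85 mm high, open neck. Stands on the jig's board, on the place next to the middle one, left or right. Origin: centre of its underside, z up.
- capped_next: Loose amber bottle with white screw cap, 42 mm wide, 91 mm high, on the other place next to the middle one. Origin: centre of its underside.
- capped_mid: Same capped bottle, on the middle place, under the funnel at the start. Origin: centre of its underside.
- capped_left: Same capped bottle, on the leftmost place. Origin: centre of its underside.
- capped_right: Same capped bottle, on the rightmost place. Origin: centre of its underside.
- stray_bottle: Same capped bottle, standing on the board's near left corner, beside the ring end of the arm and lower than it. Origin: centre of its underside.
- cap_cup: Clear plastic cup, 60 mm wide, 45 mm high, loose on the right side of the board. Origin: centre of its underside.
There are look-alikes about, which are no part of the job. What is shaped like the cap_cup but yellow is not meant.

How it is judged (in metres and radians):
On the way:
1. the pin is lifted clear of the middle hole by the fingers under its ring (value of joint index_pin above 0.0125 m and contact force between the fingers and pull_ring above 1 N and value of joint swing_arm between -0.12 and 0.12 rad), for 0.05 s.
At the end, for the whole second after the job is handed in: Arm at rest in the next hole on the open bottle's side (20 degrees +-0.024 rad), pin home (under 2 mm up), spout over the open bottle within 15 mm seen from above, ring released; the bottles and the cup on the jig upright (0.1 rad) and within 15 mm of where they were ((value of joint swing_arm between 0.325 and 0.373 rad or value of joint swing_arm between -0.373 and -0.325 rad) and value of joint index_pin below 0.002 m and horizontal distance between funnel_spout and open_bottle below 0.015 m and velocity of joint swing_arm between -0.02 and 0.02 rad/s and contact force between the fingers and pull_ring below 0.1 N and angle between each of open_bottle, capped_next, capped_mid, capped_left, capped_right, stray_bottle, cap_cup's own z axis and vertical below 0.1 rad and distance of each of open_bottle, capped_next, capped_mid, capped_left, capped_right, stray_bottle, cap_cup from where it was at the start of the episode below 0.015 m); the robot touches nothing.
It fails at once if a bottle or the cup on the jig is lifted, tipped or carried off (distance of any of open_bottle, capped_next, capped_mid, capped_left, capped_right, stray_bottle, cap_cup from where it was at the start of the episode above 0.02 m or angle between any of open_bottle, capped_next, capped_mid, capped_left, capped_right, stray_bottle, cap_cup's own z axis and vertical above 0.3 rad or height (world z) of any of open_bottle, capped_next, capped_mid, capped_left, capped_right, stray_bottle, cap_cup above 0.028 m).
It fails at once if the ring is pinched or wrenched (more than 35 N on it) (contact force between the fingers and pull_ring above 35 N).
It also fails if it takes over 42 s, if anything falls off the work surface, if the arm or the gripper's body presses on something with over 40 N, if the wrist force passes 120 N, or if a joint passes its speed limit or range.

## Working session

There is one attempt and no reset: what is moved stays moved. The work goes in short steps, Python scripts to look and compute and a shell command to move; the robot and the scene stay as the last step left them, time stands still between calls to the robot, and variables do not carry over. Pictures are saved under pics/ and viewed, about 8 in all and at most 12, crops included, and the job is handed in when it is done.

```bash
mkdir -p pics
cat > h.py <<'E'
import numpy as np, cv2
from rig import bot, vision
def save(name,fn,crop=None,scale=1):
    im,d=vision.capture(name); np.save('pics/%s_d.npy'%name,d)
    o=im if crop is None else im[crop[1]:crop[3],crop[0]:crop[2]]
    cv2.imwrite('pics/'+fn,cv2.resize(o[:,:,::-1],None,fx=scale,fy=scale)); return im,d
def world(name,d):
    m=vision.camera_model(name);K=np.array(m['intrinsics']);T=np.linalg.inv(np.array(m['camera_from_world']))
    v,u=np.mgrid[:d.shape[0],:d.shape[1]]
    P=np.stack([(u-K[0,2])/K[0,0]*d,(v-K[1,2])/K[1,1]*d,d],-1)
    return P@T[:3,:3].T+T[:3,3]
E
python3 - <<'E'
from h import *
a,_=save('scene','s1.png');b,_=save('top','t1.png')
cv2.imwrite('pics/a1.png',cv2.resize(np.hstack([a,b])[:,:,::-1],(800,300)))
s=bot.read_state();print(s['position'],s['tcp_rot'],bot.hold_point_z,s['time_s'])
for n in('scene','top'):print(vision.camera_model(n))
E
```

```text
[ 0.22753003 -0.58141946  0.22167044] [[ 9.31322558e-01  3.64195197e-01 -3.89861754e-04]
 [ 3.64195264e-01 -9.31320718e-01  1.87888002e-03]
 [ 3.21192749e-04 -1.89182915e-03 -9.99998159e-01]] 0.0187 0.1
{'intrinsics': array([[448.63696402,   0.        , 285.08891182],
       [  0.        , 448.63696402, 203.31394107],
       [  0.        ,   0.        ,   1.        ]]), 'camera_from_world': array([[ 0.75557252,  0.6548712 , -0.01593346, -0.4676443 ],
       [ 0.47742174, -0.5671648 , -0.67111293, -0.16642618],
       [-0.44852943,  0.49946751, -0.74118389,  1.15013703],
       [ 0.        ,  0.        ,  0.        ,  1.        ]])}
{'intrinsics': array([[434.46635549,   0.        , 284.11817391],
       [  0.        , 434.46635549, 211.18451819],
       [  0.        ,   0.        ,   1.        ]]), 'camera_from_world': array([[ 0.01287727, -0.9996876 , -0.02142127,  0.01340352],
       [-0.9823265 , -0.00864713, -0.1869756 ,  0.62154554],
       [ 0.18673196,  0.02345042, -0.98213098,  0.77350907],
       [ 0.        ,  0.        ,  0.        ,  1.        ]])}
```

View pics/t1.png

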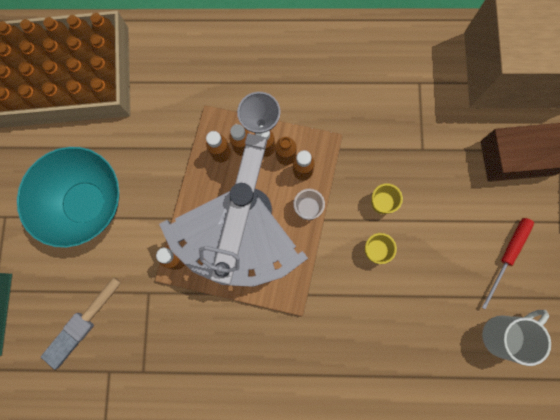

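View pics/s1.png

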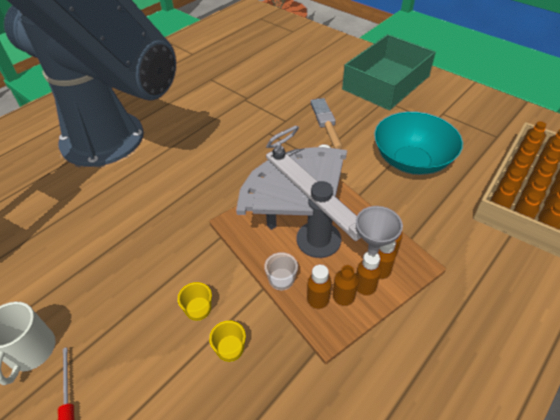

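Run:
```python
from h import *
a,d=save('top','t2.png',(150,80,330,300),3)
b,ds=save('scene','s2.png',(230,110,430,310),3)
t=cv2.imread('pics/t2.png');s=cv2.imread('pics/s2.png')
cv2.imwrite('pics/z2.png',np.hstack([cv2.resize(t,(400,489)),cv2.resize(s,(400,489))[:489]]))
for n,D in(('top',d),('scene',ds)):
  P=world(n,D);np.save('pics/P_'+n,P)
P=np.load('pics/P_top.npy')
def st(lo,hi,box,nm):
  Q=P[box[1]:box[3],box[0]:box[2]].reshape(-1,3);Q=Q[(Q[:,2]>lo)&(Q[:,2]<hi)]
  print(nm,len(Q),Q.mean(0).round(4) if len(Q) else '',(Q.min(0).round(3),Q.max(0).round(3)) if len(Q) else '');return Q
A=st(.145,.155,(150,80,330,300),'armtop')
c=A[:,:2].mean(0);w,v=np.linalg.eigh(np.cov((A[:,:2]-c).T));print('dir',v[:,1],np.degrees(np.arctan2(v[1,1],v[0,1])))
Q=st(.2,.24,(190,235,250,280),'ring');print(Q[::4].round(3))
st(.155,.21,(225,180,260,212),'knob')
F=st(.165,.21,(235,90,285,132),'funnel')
print('open',P[144:152:2,283:291:2].reshape(-1,3).round(3))
st(.07,.1,(296,150,312,170),'capR');st(.07,.1,(208,130,225,150),'capL');st(.07,.1,(229,128,246,145),'capNext')
st(.085,.1,(155,245,175,268),'stray');st(.04,.06,(292,188,328,222),'cup')
```

```text
armtop 2133 [0.6091 0.0946 0.1493] (array([0.481, 0.051, 0.145]), array([0.773, 0.138, 0.155]))
dir [-0.976505    0.21549474] 167.55544600060668
ring 227 [0.5247 0.113  0.2215] (array([0.506, 0.083, 0.201]), array([0.535, 0.147, 0.23 ]))
[[0.535 0.136 0.225]
 [0.534 0.139 0.225]
 [0.534 0.133 0.227]
 [0.534 0.127 0.227]
 [0.532 0.141 0.223]
 [0.532 0.135 0.225]
 [0.532 0.128 0.227]
 [0.532 0.122 0.229]
 [0.531 0.145 0.219]
 [0.531 0.138 0.224]
 [0.531 0.131 0.227]
 [0.53  0.125 0.228]
 [0.531 0.119 0.227]
 [0.531 0.113 0.227]
 [0.529 0.141 0.221]
 [0.529 0.13  0.226]
 [0.529 0.124 0.227]
 [0.529 0.117 0.229]
 [0.529 0.112 0.227]
 [0.528 0.146 0.216]
 [0.528 0.124 0.225]
 [0.528 0.117 0.227]
 [0.528 0.112 0.227]
 [0.528 0.106 0.226]
 [0.528 0.1   0.226]
 [0.527 0.143 0.216]
 [0.526 0.115 0.226]
 [0.526 0.108 0.229]
 [0.526 0.102 0.227]
 [0.527 0.097 0.226]
 [0.525 0.144 0.216]
 [0.525 0.11  0.225]
 [0.525 0.104 0.227]
 [0.525 0.098 0.227]
 [0.525 0.092 0.227]
 [0.524 0.142 0.211]
 [0.523 0.101 0.229]
 [0.523 0.095 0.228]
 [0.524 0.089 0.225]
 [0.523 0.141 0.205]
 [0.522 0.093 0.227]
 
[... 648 characters left out ...]
 0.094]
 [0.737 0.015 0.102]
 [0.738 0.012 0.1  ]
 [0.734 0.023 0.099]
 [0.734 0.019 0.101]
 [0.734 0.015 0.099]
 [0.736 0.012 0.095]
 [0.733 0.023 0.09 ]
 [0.735 0.019 0.086]
 [0.735 0.016 0.086]
 [0.734 0.012 0.087]]
capR 106 [ 0.7052 -0.0153  0.084 ] (array([ 0.698, -0.03 ,  0.074]), array([ 0.739, -0.002,  0.1  ]))
capL 120 [0.7451 0.148  0.0845] (array([0.736, 0.137, 0.073]), array([0.768, 0.169, 0.1  ]))
capNext 120 [0.7555 0.1101 0.0832] (array([0.748, 0.095, 0.074]), array([0.783, 0.127, 0.1  ]))
stray 30 [0.5264 0.2236 0.094 ] (array([0.516, 0.218, 0.085]), array([0.543, 0.235, 0.1  ]))
cup 149 [ 0.6475 -0.028   0.0513] (array([ 0.607, -0.056,  0.04 ]), array([0.665, 0.001, 0.06 ]))
```

View pics/z2.png

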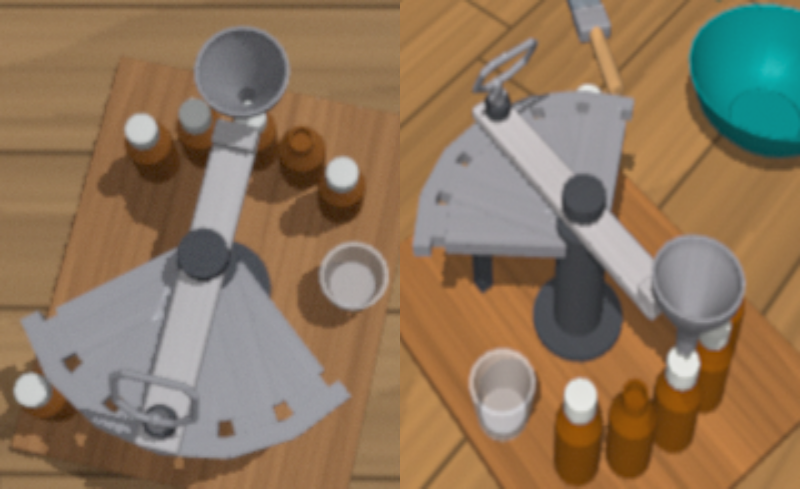

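The scene shows the caps clearly. In the left crop, the bottle without a cap stands right of the middle (crop 300,150). The capped ones are at (142,130), (193,115), under the funnel, and (342,175). The clear cup is at (353,277), and the yellow cups are decoys. So the swing is negative, with the ring end going to the left.

The moves can't tilt the tool directly, so I'll go to a free high spot and see how the arm behaves at the edge of its reach.

```bash
python3 -m inch '[[0,265,-100,-230,0.15],[0,265,-100,-230,0.3],[0,265,-100,-230,0.45],[0,265,-100,-230,0.6],[0,265,-100,-230,0.65],[0,265,-100,-230,0.65],[0,265,-100,-230,0.65],[0,265,-100,-230,0.65]]'; python3 -m inch --help | head -20
```

```text
time_s: 1.0
position: [0.4411, -0.3903, 0.4564]
tcp_rot: [[0.963, -0.269, 0.005], [-0.269, -0.963, -0.003], [0.006, 0.002, -1.0]]
force: [-1.3, -0.9, -0.4]
opening: 0.355invalid input: not JSON, or not a number
```

```bash
python3 -m inch '[[0,200,-250,0,0],[0,200,-250,0,0],[0,200,-250,0,0],[0,200,-250,0,0],[0,200,-250,0,0],[0,200,-250,0,0],[0,200,-250,0,0],[0,200,-250,0,0]]';  python3 -m inch '[[0,50,0,0,0],[0,100,0,0,0],[0,150,0,0,0],[0,200,0,0,0],[0,250,0,0,0],[0,300,0,0,0]]'; python3 -c "
from h import *;s=bot.read_state();print(s['joint_positions'])"
```

```text
time_s: 1.8
position: [0.7032, -0.2011, 0.454]
tcp_rot: [[0.964, -0.265, 0.002], [-0.265, -0.964, -0.002], [0.003, 0.001, -1.0]]
force: [-0.6, -0.5, 0.5]
opening: 0.007
time_s: 2.4
position: [0.8455, -0.2414, 0.407]
tcp_rot: [[0.963, -0.267, 0.036], [-0.267, -0.964, -0.012], [0.038, 0.002, -0.999]]
force: [-0.6, -0.2, 1.3]
opening: 0.004
[-23.25603469  51.27246071  12.58318376   0.21725722 113.98880478
  82.32595848]
```

```bash
python3 -m inch '[[0,0,0,-50,0],[0,0,0,-100,0],[0,0,0,-150,0],[0,0,0,-200,0],[0,0,0,-250,0],[0,0,0,-300,0]]'; python3 -c "
from h import *;s=bot.read_state();print(s['joint_positions'])"
```

```text
time_s: 3.0
position: [0.7552, -0.2156, 0.5698]
tcp_rot: [[0.961, -0.267, 0.065], [-0.267, -0.964, -0.02], [0.068, 0.002, -0.998]]
force: [0.0, 0.5, 0.1]
opening: 0.003
[-24.24001674  39.83442229  12.52791479   0.56232808 123.76516766
  81.59055164]
```

```bash
python3 -m inch '[[0,-20,0,-45,0],[0,-40,0,-90,0],[0,-60,0,-135,0],[0,-90,0,-180,0],[0,-120,0,-220,0],[0,-150,0,-260,0],[0,-190,0,-300,0],[0,-230,0,-330,0]]'; python3 -c "
from h import *;s=bot.read_state();print(s['joint_positions'])"
```

```text
time_s: 3.8
position: [0.5216, -0.1498, 0.7926]
tcp_rot: [[0.96, -0.268, 0.078], [-0.266, -0.964, -0.024], [0.082, 0.002, -0.997]]
force: [0.2, -0.7, 0.1]
opening: 0.006
[-28.34592746  19.83256053  12.54469028   1.5033406  142.99478295
  78.4011857 ]
```

```bash
python3 -m inch '[[0,-40,0,-50,0],[0,-80,0,-100,0],[0,-120,0,-150,0],[0,-160,0,-200,0],[0,-200,0,-230,0],[0,-240,0,-250,0],[0,-270,0,-270,0],[0,-300,0,-300,0]]'; python3 -c "
from h import *;s=bot.read_state();print(s['joint_positions'])"
```

```text
time_s: 4.6
position: [0.359, -0.1001, 0.8888]
tcp_rot: [[0.952, -0.271, 0.142], [-0.263, -0.962, -0.073], [0.156, 0.032, -0.987]]
force: [-0.3, -0.9, 0.4]
opening: 0.003
[-33.82217816   6.69845139  12.55917214   2.23838934 151.60203986
  73.80124985]
```

```bash
python3 -m inch '[[0,-50,0,-50,0],[0,-100,0,-100,0],[0,-150,0,-150,0],[0,-200,0,-200,0],[0,-250,0,-250,0],[0,-300,0,-300,0],[0,-300,0,-300,0],[0,-300,0,-300,0]]'; python3 -c "
from h import *;s=bot.read_state();print(s['joint_positions'])"
```

```text
time_s: 5.4
position: [0.3138, -0.0565, 0.9171]
tcp_rot: [[0.938, -0.277, 0.208], [-0.254, -0.959, -0.128], [0.234, 0.067, -0.97]]
force: [0.2, 0.5, 0.9]
opening: 0.01
[-30.2638508    1.72870156  12.57190144  -0.66598289 151.59709011
  74.75062604]
```

```bash
python3 -m inch '[[0,-100,-40,-80,0],[0,-200,-80,-160,0],[0,-300,-120,-240,0],[0,-400,-120,-320,0],[0,-400,-120,-320,0],[0,-400,-120,-320,0],[0,-400,-120,-320,0],[0,-400,-120,-320,0]]'; python3 -c "
from h import *;s=bot.read_state();print(s['joint_positions'])"
```

```text
time_s: 6.2
position: [0.2127, 0.1348, 0.9337]
tcp_rot: [[0.914, -0.274, 0.298], [-0.24, -0.96, -0.147], [0.327, 0.063, -0.943]]
force: [0.1, 0.4, -0.2]
opening: 0.004
[ 25.18609134  -0.6035093   12.55491115 -33.18911366 151.6010539
  98.97449115]
```

```bash
python3 -m inch '[[0,-100,40,-80,0],[0,-200,80,-160,0],[0,-300,120,-240,0],[0,-400,120,-320,0],[0,-400,120,-320,0],[0,-400,120,-320,0],[0,-400,120,-320,0],[0,-400,120,-320,0]]'; python3 -c "
from h import *;s=bot.read_state();print(s['joint_positions'])"
```

```text
time_s: 7.0
position: [0.0928, 0.1582, 0.9488]
tcp_rot: [[0.876, -0.261, 0.405], [-0.223, -0.965, -0.139], [0.427, 0.032, -0.904]]
force: [0.5, 0.6, 0.7]
opening: 0.003
[ 65.59320432  -1.59333367  12.54690352 -63.60746441 151.60588268
 109.18087675]
```

```bash
python3 -m inch '[[0,-40,80,-80,0],[0,-80,160,-160,0],[0,-100,240,-240,0],[0,-120,300,-320,0],[0,-120,300,-320,0],[0,-120,300,-320,0],[0,-120,300,-320,0],[0,-120,300,-320,0]]'; python3 -c "
from h import *;s=bot.read_state();print(s['joint_positions'])"
```

```text
time_s: 7.8
position: [0.0212, -0.0288, 0.9711]
tcp_rot: [[0.851, -0.265, 0.453], [-0.215, -0.963, -0.159], [0.479, 0.038, -0.877]]
force: [-0.4, -0.8, -0.1]
opening: 0.004
[ 59.47038021 -14.24880543  12.51697133 -81.95622423 151.59202355
  81.91216392]
```

```bash
python3 -m inch '[[0,22,-25,28,0],[0,44,-50,56,0],[0,66,-75,84,0],[0,88,-100,112,0],[0,110,-130,140,0],[0,130,-160,168,0],[0,150,-180,196,0],[0,172,-200,222,0]]'; python3 -c "
from h import *;s=bot.read_state();print(s['joint_positions'])"
```

```text
time_s: 8.6
position: [0.1845, 0.0675, 0.8988]
tcp_rot: [[0.848, -0.27, 0.456], [-0.22, -0.962, -0.159], [0.482, 0.035, -0.875]]
force: [-0.1, -0.4, 0.8]
opening: 0.004
[  5.75870655 -17.84382279  37.06832171 -16.22814311 133.03582254
  96.86910641]
```

```bash
cat > go.py <<'E'
import sys
from h import *
s=bot.read_state();R=np.array(s['tcp_rot']);p=np.array(s['position'])
B=np.array([.5275,.113,.225])
def roll():return np.arctan2(R[2,1],R[2,0])
def tgt(t): return (R.T@(np.array(t)-p)*1000).round(1)
def rel(a,dz=0,B=B): # a=(x along tool x, y, z) mm from bar, roll-levelled axes
    c,s_=np.cos(roll()),np.sin(roll());R2=R@np.array([[c,-s_,0],[s_,c,0],[0,0,1]])
    return tgt(B+R2@np.array(a)/1000+[0,0,dz])
def st(): print('p',p.round(4),'z',R[:,2].round(3),'head',np.degrees(np.arctan2(R[1,2],R[0,2])).round(1),'roll',roll().round(3),'F',np.round(s['force'],1),'t',s['time_s'],'j',np.round(s['joint_positions'],1))
E
python3 -c "
from go import *;st();print(rel((-20,0,-100)),rel((-20,0,-45)))"
```

```text
p [0.1845 0.0675 0.8988] z [ 0.456 -0.159 -0.875] head -19.2 roll 0.072 F [-0.1 -0.4  0.8] t 8.6 j [  5.8 -17.8  37.1 -16.2 133.   96.9]
[ -63.8 -161.1  639.1] [ -63.8 -161.1  694.1]
```

```bash
python3 -m inch '[[0,-5,-12,48,0.07],[0,-10,-24,96,0.07],[0,-15,-36,144,0.07],[0,-20,-48,192,0.07],[0,-25,-60,240,0.07],[0,-30,-72,288,0.07],[0,-35,-84,336,0.07],[0,-38,-97,384,0.07]]';python3 -c "
from go import *;st();print(rel((-20,0,-100)),rel((-20,0,-45)))"
```

```text
time_s: 9.4
position: [0.3536, 0.1082, 0.5384]
tcp_rot: [[0.827, -0.328, 0.456], [-0.287, -0.945, -0.159], [0.483, 0.001, -0.876]]
force: [0.9, 0.3, 0.2]
opening: 0.004
p [0.3536 0.1082 0.5384] z [ 0.456 -0.159 -0.876] head -19.2 roll 0.002 F [0.9 0.3 0.2] t 9.4 j [ 11.5 -16.3  94.7 -14.7  76.8 120.8]
[-28.7 -61.9 253. ] [-28.7 -61.9 308. ]
```

```bash
python3 -m inch '[[0,-5,-11,45,0],[0,-10,-22,90,0],[0,-15,-33,135,0],[0,-20,-44,180,0],[0,-25,-55,225,0],[0,-29,-62,245,0],[0,-29,-62,253,0]]';python3 - <<'E'
from go import *
st();print(rel((-20,0,-45)))
a,d=save('scene','x.png',(190,60,370,240),2.6);b,e=save('top','y.png',(150,150,330,330),2.6)
np.save('pics/P_top',world('top',e))
t=cv2.imread('pics/x.png');u=cv2.imread('pics/y.png');cv2.imwrite('pics/z3.png',cv2.resize(np.hstack([t,u]),(800,400)))
E
```

```text
time_s: 10.1
position: [0.4643, 0.1347, 0.2992]
tcp_rot: [[0.831, -0.328, 0.45], [-0.286, -0.945, -0.16], [0.477, 0.004, -0.879]]
force: [0.0, 0.2, -0.4]
opening: 0.001
p [0.4643 0.1347 0.2992] z [ 0.45  -0.16  -0.879] head -19.6 roll 0.009 F [ 0.   0.2 -0.4] t 10.1 j [ 12.1   7.  112.1 -23.7  38.5 137. ]
[ 3.3 -0.7 52.1]
```

View pics/z3.png

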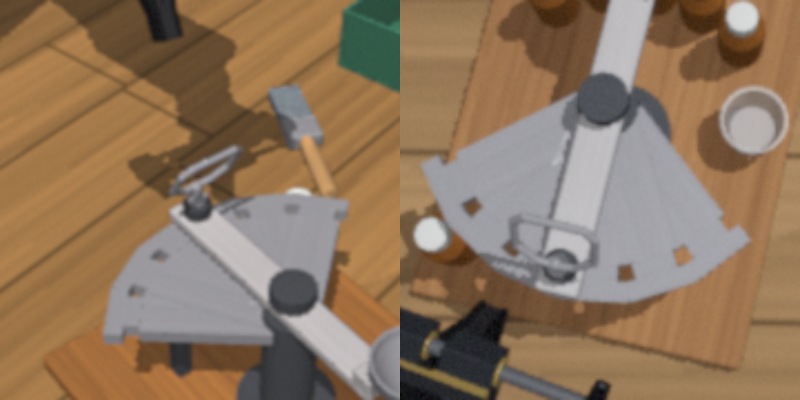

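Run:
```python
from go import *
def pr(n,x):
  m=vision.camera_model(n);q=np.array(m['intrinsics'])@(np.array(m['camera_from_world'])@np.r_[x,1])[:3];return q[:2]/q[2]
o={'top':(150,150),'scene':(190,60)}
for n in o:
  for k,x in dict(tcp=p,back60=p-.06*R[:,2],bar=B,barL=B-.026*R[:,1]).items(): print(n,k,((pr(n,x)-o[n])*2.222).round())
P=np.load('pics/P_top.npy')
Q=P[280:330,150:250].reshape(-1,3);Q=Q[Q[:,2]>.25];L=(Q-p)@R*1000
L=L[(L[:,2]>-60)];print(len(L),L.min(0).round(),L.max(0).round());print(L[np.argsort(-L[:,2])[:15]].round())
```

```text
top tcp [ 91. 318.]
top back60 [ 47. 370.]
top bar [154. 225.]
top barL [118. 212.]
scene tcp [169.  35.]
scene back60 [148. -43.]
scene bar [213. 158.]
scene barL [241. 147.]
320 [-13. -14. -50.] [10. 11.  3.]
[[ 8.  7.  3.]
 [ 7.  0.  2.]
 [ 9. -7.  2.]
 [-1.  8.  1.]
 [ 8. -4.  1.]
 [ 9.  6.  1.]
 [ 6. -5.  1.]
 [ 9. -8.  0.]
 [ 8.  8.  0.]
 [ 8.  4.  0.]
 [ 8. -1.  0.]
 [ 7.  2.  0.]
 [ 7. -2.  0.]
 [-7.  9. -0.]
 [ 7.  1. -0.]]
```

```bash
python3 -m inch '[[0,3,-1,30,0.01],[0,3,-1,60,0.01],[0,3,-1,80,0.01],[0,3,-1,95,0.01],[0,3,-1,108,0.01],[0,3,-1,120,0.01],[0,3,-1,120,0.01]]';python3 - <<'E'
from go import *
st();print(rel((-20,0,22)),rel((-13,0,22)))
a,d=save('scene','x.png',(190,60,370,240),2.6);b,e=save('top','y.png',(150,150,330,330),2.6)
t=cv2.imread('pics/x.png');u=cv2.imread('pics/y.png');cv2.imwrite('pics/z4.png',cv2.resize(np.hstack([t,u]),(800,400)))
E
```

```text
time_s: 10.9
position: [0.5231, 0.115, 0.1985]
tcp_rot: [[0.825, -0.337, 0.454], [-0.297, -0.941, -0.16], [0.482, -0.003, -0.876]]
force: [-0.2, 0.1, -0.2]
opening: 0.006
p [0.5231 0.115  0.1985] z [ 0.454 -0.16  -0.876] head -19.5 roll -0.005 F [-0.2  0.1 -0.2] t 10.9 j [  7.7  20.7 114.5 -35.   22.6 147.4]
[-3.   0.5  1.1] [4.  0.4 1.1]
```

View pics/z4.png

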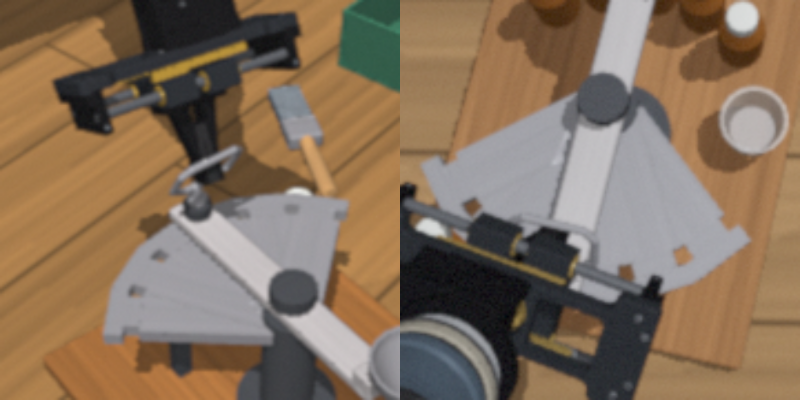

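```bash
python3 -m inch '[[0,2,0,3,0],[0,4,0,7,0],[0,6,0,3.5,0],[0,7,0,1.7,0],[0,8,0,0,0],[0,8,0,0,0]]';python3 - <<'E'
from go import *
st();print(rel((-13,0,27)))
E
```

```text
time_s: 11.6
position: [0.5274, 0.1126, 0.202]
tcp_rot: [[0.826, -0.338, 0.451], [-0.297, -0.941, -0.161], [0.479, -0.001, -0.878]]
force: [-4.4, 0.8, -5.4]
opening: 0.011
p [0.5274 0.1126 0.202 ] z [ 0.451 -0.161 -0.878] head -19.6 roll -0.002 F [-4.4  0.8 -5.4] t 11.6 j [  7.3  20.5 113.7 -33.2  23.3 145.2]
[-2.  -0.4  6.8]
```

```bash
python3 -m inch '[[0,1.5,0,-2.7,0],[0,3,0,-5.3,0],[0,4.5,0,-8,0],[0,5.8,0,-10.5,0],[0,5.8,0,-10.5,0],[0,5.8,0,-10.5,0]]';python3 - <<'E'
from go import *
st()
a,d=save('scene','x.png',(220,110,340,230),3.3);b,e=save('top','y.png',(150,150,330,330),2.2)
t=cv2.imread('pics/x.png');u=cv2.imread('pics/y.png');cv2.imwrite('pics/z5.png',np.hstack([t,u]))
E
```

```text
time_s: 12.2
position: [0.5265, 0.1125, 0.2137]
tcp_rot: [[0.827, -0.338, 0.449], [-0.297, -0.941, -0.162], [0.478, -0.0, -0.879]]
force: [-5.0, 1.9, -8.3]
opening: 0.006
p [0.5265 0.1125 0.2137] z [ 0.449 -0.162 -0.879] head -19.8 roll -0.0 F [-5.   1.9 -8.3] t 12.2 j [  7.3  19.2 113.  -30.8  25.2 142.5]
```

View pics/z5.png

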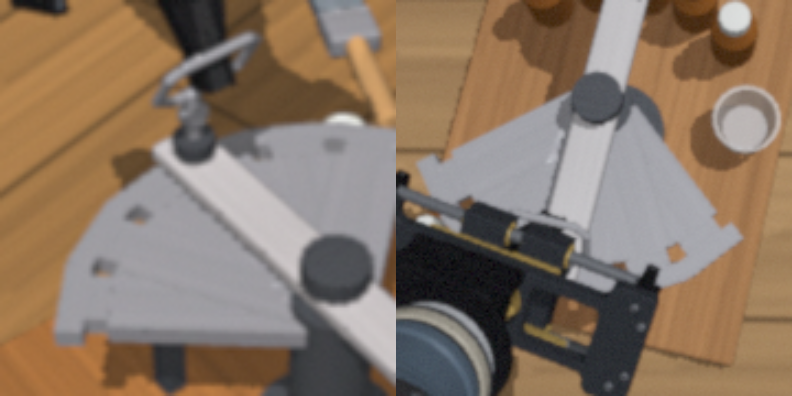

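Run:
```python
from go import *
for n,box in(('scene',(262,115,305,145)),('top',(190,235,250,275))):
  d=np.load('pics/%s_d.npy'%n) if n=='scene' else np.load('pics/top_d.npy')
  P=world(n,d)[box[1]:box[3],box[0]:box[2]].reshape(-1,3)
  L=(P-B)
  ax=np.array([.9765,-.2155,0]);ay=np.array([.2155,.9765,0])
  m=(abs(L@ax)<.008)&(abs(L@ay)<.021)&(P[:,2]>.222)&(P[:,2]<.255)
  print(n,m.sum(),np.percentile(P[m,2],[5,25,50,75,95]).round(4),(L[m]@ax).mean().round(4),(L[m]@ay).mean().round(4))
```

```text
scene 198 [0.2234 0.2284 0.2381 0.2401 0.2452] -0.0003 -0.0005
top 138 [0.2321 0.2388 0.2399 0.241  0.2453] 0.0001 0.0001
```

```bash
python3 -m inch '[[0,1.2,0,-2.2,0],[0,2.4,0,-4.4,0],[0,2.4,0,-4.4,0],[0,2.4,0,-4.4,0]]';python3 - <<'E'
from go import *
st()
th=np.radians(-12.44);piv=np.array([.6295,.0899]);r=p[:2]-piv
print('radius',np.hypot(*r),'ang',np.degrees(np.arctan2(-r[1],-r[0])))
for a in(-5,-10,-15,-18,-20,-22):
  c,s_=np.cos(np.radians(a)),np.sin(np.radians(a))
  q=piv+np.array([[c,-s_],[s_,c]])@r; print(a,(tgt([*q,p[2]])))
E
```

```text
time_s: 12.7
position: [0.5262, 0.1124, 0.2186]
tcp_rot: [[0.827, -0.339, 0.449], [-0.297, -0.941, -0.162], [0.477, 0.0, -0.879]]
force: [-4.3, 1.8, -8.2]
opening: 0.006
p [0.5262 0.1124 0.2186] z [ 0.449 -0.162 -0.879] head -19.8 roll 0.0 F [-4.3  1.8 -8.2] t 12.7 j [  7.3  18.6 112.7 -29.8  25.9 141.5]
radius 0.10570264014718052 ang -12.302688405820637
-5 [-0.7 -9.2 -0.4]
-10 [ -0.7 -18.4  -0.4]
-15 [  0.  -27.6  -0. ]
-18 [  0.8 -33.1   0.4]
-20 [  1.4 -36.7   0.8]
-22 [  2.2 -40.3   1.2]
```

```bash
python3 -m inch '[[0,0.5,-4,-1.5,0],[0,0.2,-8,-2,0],[0,0,-12,-2,0],[0,0,-16,-2,0],[0,0,-20,-2,0],[0,0,-20,-2,0]]';python3 - <<'E'
from go import *
st()
a,d=save('scene','x.png',(220,110,340,230),3.3);b,e=save('top','y.png',(150,90,330,270),2.2)
t=cv2.imread('pics/x.png');u=cv2.imread('pics/y.png');cv2.imwrite('pics/z6.png',np.hstack([t,u]))
P=world('top',e)[90:200,220:300].reshape(-1,3);A=P[(P[:,2]>.145)&(P[:,2]<.155)]
r=A[:,:2]-[.6295,.0899];r=r[np.hypot(*r.T)>.03];m=r.mean(0);print('arm ang',np.degrees(np.arctan2(m[1],m[0])),len(r))
E
```

```text
time_s: 13.3
position: [0.5324, 0.1325, 0.2203]
tcp_rot: [[0.827, -0.338, 0.45], [-0.297, -0.941, -0.16], [0.477, -0.001, -0.879]]
force: [-3.8, 1.8, -8.5]
opening: 0.005
p [0.5324 0.1325 0.2203] z [ 0.45  -0.16  -0.879] head -19.6 roll -0.002 F [-3.8  1.8 -8.5] t 13.3 j [  9.9  19.4 110.9 -30.3  27.8 143.9]
arm ang -22.88755503031293 743
```

View pics/z6.png

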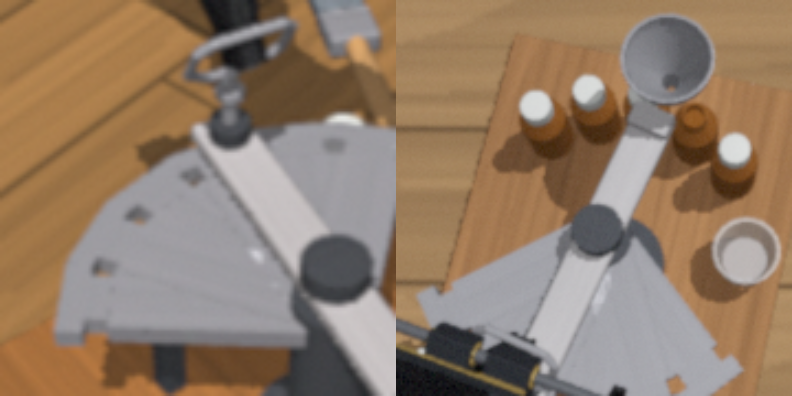

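```bash
python3 -m inch '[[0,0.3,-4,0,0],[0,0.6,-8,0.3,0],[0,1,-12,0.6,0],[0,1.2,-14,0.7,0],[0,1.2,-14,0.7,0]]';cat > ang.py <<'E'
from go import *
st()
P0=np.load('pics/P_top.npy');b,e=vision.capture('top');P=world('top',e)
def ang(P):
  P=P[90:200,220:300].reshape(-1,3);A=P[(P[:,2]>.145)&(P[:,2]<.155)]
  r=A[:,:2]-[.6295,.0899];r=r[(np.hypot(*r.T)>.035)&(np.hypot(*r.T)<.1)];m=r.mean(0);return np.degrees(np.arctan2(m[1],m[0]))
a0,a=ang(P0),ang(P);print('ref',a0,'now',a,'swing',a-a0)
t=np.radians(-12.44+a-a0);ax=np.array([np.cos(t),np.sin(t),0]);ay=np.array([-ax[1],ax[0],0])
Bn=np.array([.6295,.0899,.225])-.105*ax;L=P.reshape(-1,3)-Bn
m=(abs(L@ax)<.008)&(abs(L@ay)<.021)&(L[:,2]>-.003)&(L[:,2]<.03)
print('bar lift',m.sum(),np.percentile(L[m,2],[25,50,75]).round(4)-.002,'tcp rel bar',((p-Bn)@R*1000).round(1))
E
python3 ang.py
```

```text
time_s: 13.9
position: [0.538, 0.1456, 0.2201]
tcp_rot: [[0.827, -0.338, 0.449], [-0.298, -0.941, -0.16], [0.477, -0.002, -0.879]]
force: [-5.0, 0.9, -8.2]
opening: 0.001
p [0.538  0.1456 0.2201] z [ 0.449 -0.16  -0.879] head -19.6 roll -0.003 F [-5.   0.9 -8.2] t 13.9 j [ 11.4  20.1 109.5 -30.5  28.9 145.4]
ref -12.375295887775437 now -30.631138907064603 swing -18.255843019289166
bar lift 147 [0.0151 0.0172 0.0181] tcp rel bar [-4.  -1.6  3.5]
```

```bash
python3 -m inch '[[0,0.2,-1.8,0.1,0],[0,0.4,-3.3,0.2,0],[0,0.4,-3.3,0.2,0]]';python3 ang.py
```

```text
time_s: 14.25
position: [0.5396, 0.149, 0.2201]
tcp_rot: [[0.827, -0.338, 0.449], [-0.298, -0.941, -0.159], [0.477, -0.002, -0.879]]
force: [-5.3, 2.5, -7.9]
opening: 0.006
p [0.5396 0.149  0.2201] z [ 0.449 -0.159 -0.879] head -19.5 roll -0.005 F [-5.3  2.5 -7.9] t 14.25 j [ 11.8  20.3 109.1 -30.5  29.2 145.7]
ref -12.375295887775437 now -32.327900141961486 swing -19.95260425418605
bar lift 148 [0.0152 0.0164 0.0177] tcp rel bar [-4.2 -2.2  3.3]
```

```bash
python3 -m inch '[[0,-2,0,3.5,0],[0,-4,0,7,0],[0,-6,0,10.5,0],[0,-8,0,14,0],[0,-10,0,18,0],[0,-10.5,0,19.3,0],[0,-10.5,0,19.3,0]]';python3 ang.py
```

```text
time_s: 15.0
position: [0.542, 0.1501, 0.2002]
tcp_rot: [[0.825, -0.336, 0.455], [-0.297, -0.942, -0.157], [0.481, -0.006, -0.876]]
force: [-5.9, 1.9, -1.9]
opening: 0.004
p [0.542  0.1501 0.2002] z [ 0.455 -0.157 -0.876] head -19.0 roll -0.013 F [-5.9  1.9 -1.9] t 15.0 j [ 11.9  22.5 110.3 -34.2  26.1 149.8]
ref -12.375295887775437 now -32.36420409597506 swing -19.988908208199625
bar lift 106 [-8.e-04  1.e-04  1.e-03] tcp rel bar [-12.2  -3.9  21.6]
```

```bash
python3 -m inch '[[0,-3,1,0,0],[0,-6,2,0,0],[0,-6,2,-8,0],[0,-6,2,-16,0],[0,-6,2,-30,0],[0,-6,2,-60,0],[0,-6,2,-100,0],[0,-6,2,-140,0]]';python3 -m inch '[[0,0,0,-50,0],[0,0,0,-80,0],[0,0,0,-80,0]]'; python3 ang.py
python3 - <<'E'
from h import *
save('scene','x.png',(220,110,430,320),1.9);save('top','y.png',(150,90,330,270),2.2)
t=cv2.imread('pics/x.png');u=cv2.imread('pics/y.png');h=min(t.shape[0],u.shape[0]);cv2.imwrite('pics/z7.png',np.hstack([t[:h],u[:h]]))
E
```

```text
time_s: 15.85
position: [0.4718, 0.1724, 0.3223]
tcp_rot: [[0.824, -0.336, 0.456], [-0.297, -0.942, -0.156], [0.482, -0.007, -0.876]]
force: [1.0, -0.0, -0.5]
opening: 0.006
time_s: 16.15
position: [0.4359, 0.1867, 0.3994]
tcp_rot: [[0.819, -0.332, 0.468], [-0.297, -0.943, -0.15], [0.491, -0.017, -0.871]]
force: [0.9, 0.2, 0.2]
opening: 0.0
p [0.4359 0.1867 0.3994] z [ 0.468 -0.15  -0.871] head -17.7 roll -0.034 F [0.9 0.2 0.2] t 16.15 j [ 21.2  -0.  102.6 -21.9  55.7 139.8]
ref -12.375295887775437 now -32.418435411070114 swing -20.043139523294677
bar lift 113 [-0.001  0.     0.001] tcp rel bar [ -12.4   -6.1 -207.1]
```

View pics/z7.png

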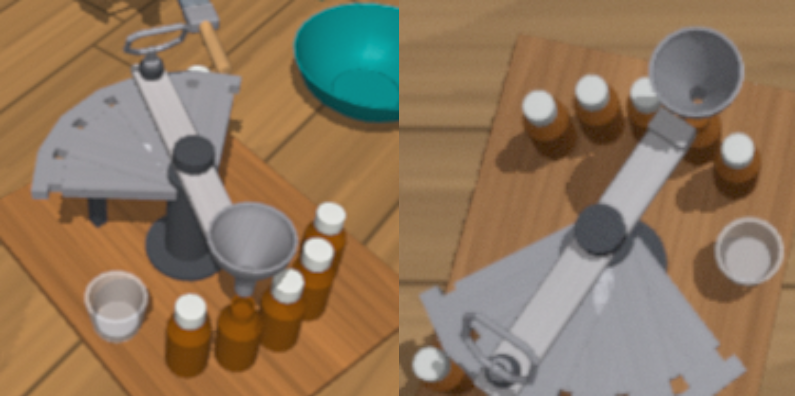

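The arm sits at −20.04° with the funnel over the open bottle. The bar is back at its home height, all bottles and the cup are standing, and the hand is clear.

```bash
python3 -c "
from rig import bot
print(bot.hand_in())"
```

```text
the job is handed in; nothing more can be done
None
```

The funnel now stands over the open bottle: I swung the arm one hole to the robot's right (negative), the pin is home there, and I handed the job in at about 16 s. No verdict was reported.

- **Tilting the tool:** The moves can't tilt the tool directly. I drove the arm to its upper reach limit, where it leaned over about 29°, rather than the 45° you described. That proved enough to pass the shut fingers under the ring's bar without pinching.
- **Lift and swing:** I raised the pin to about 17–18 mm with 8–10 N on the fingers, carried the arm across by the bar, and lowered the pin at the next hole.

**Last checks after backing away (hand clear, no force on it):**
- **Arm angle:** about −20.04° of swing from the camera depth, well inside the ±1.4° allowed.
- **Pin:** the ring's bar is back at its home height within about 1 mm, so the pin looks fully home.
- **Funnel:** in the pictures it stands over the open bottle. I did not measure the spout's distance separately, but the arm angle matches the bottle's measured position to within about 5 mm.
- **Bottles and cup:** all upright and apparently unmoved in both views. I judged this by eye, not by measuring each one.

No check failed. The first lift gave only about 13 mm, barely clear of the hole, so I raised the pin further before swinging.

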